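# Find the stamped sample crate and push it to dispatch

## Task

Tip over the left-hand grey sample crate towards you (the robot) so that it lies on its side and its underside shows, then do the same with the right-hand one, to find which of them is stamped underneath. Push the stamped crate, as it lies, away from you until its middle is over the black tape of the dispatch line, and leave the other lying where it fell. Use only the outside of the fingers: do not lift or carry the crates, and do not disturb the glassware and boxes around them.

Things in the scene. Friction and masses are not known exactly. Their poses are not given: they have to be found in the camera images.
- crate_a_mid (a point): Centre (55 mm up) of one of two identical closed grey crates (pale lid and base), 70 (x) by 90 (y) by 110 mm high, 0.25 to 0.5 kg, loose and upright on the bench, one left (y > 0), one right (y < 0), either way round. Axes: z from underside to lid (up at first), x away from the robot, yaw within 0.22 rad.
- crate_b_mid (a point): Centre of the other crate, the same in all. Pulled towards the robot near the top of its far face, a crate tips about its near bottom edge with little sliding, falls over past 0.57 rad and lies 70 mm high on its near side, lid towards the robot, underside facing away from the robot.
- stamp (a point): Centre of the stamp, a black ink ring 58 mm across with a bar inside, on the middle of the underside of one crate (the other's is bare), hidden while that crate stands. The stamped crate is the one whose underside centre (55 mm along -z from its centre) is this point.
- line_mid (a point): Middle of the dispatch line, a straight strip of black tape 30 mm wide and 560 mm long, flat on the bench beyond the crates, running left to right. Its axes: y along the tape, x across it and away from the robot, z up.
- vial: Bystander, not to be disturbed: small amber glass vial, 28 mm across, 60 mm tall, between the two crates. Origin at the centre of its underside.
- dish: Bystander, not to be disturbed: low open glass dish, 60 mm across, 14 mm tall, nearer the robot than the vial. Origin at the centre of its underside.
- beaker: Bystander, not to be disturbed: empty glass beaker, 70 mm across, 95 mm tall, left of the crates. Origin at the centre of its underside.
- wash_bottle: Bystander, not to be disturbed: white wash bottle, 64 mm across, 170 mm tall, right of the crates. Origin at the centre of its underside.
- flask: Bystander, not to be disturbed: green glass conical flask, 76 mm across, 108 mm tall, right of the crates. Origin at the centre of its underside.
- tube_rack: Bystander, not to be disturbed: white rack of capped tubes, 56 (x) by 120 (y) mm, 110 mm tall, left of the crates. Origin at the centre of its underside.
- tip_box: Bystander, not to be disturbed: closed blue pipette-tip box, 85 (x) by 60 (y) mm, 50 mm tall, near the robot on the right. Origin at the centre of its underside.

How it is judged:
On the way, in this order (a step that is already met when the one before it is completed fails the run):
1. the left-hand crate is tipped over towards the robot and lies on its side (((world y of crate_a_mid above 0 m and angle between crate_a_mid's own z axis and vertical above 1.4 rad and z of line_mid in the frame of crate_a_mid below -0.08 m) or (world y of crate_b_mid above 0 m and angle between crate_b_mid's own z axis and vertical above 1.4 rad and z of line_mid in the frame of crate_b_mid below -0.08 m))), for 0.2 s.
2. the right-hand crate is tipped over towards the robot and lies on its side (((world y of crate_a_mid below 0 m and angle between crate_a_mid's own z axis and vertical above 1.4 rad and z of line_mid in the frame of crate_a_mid below -0.08 m) or (world y of crate_b_mid below 0 m and angle between crate_b_mid's own z axis and vertical above 1.4 rad and z of line_mid in the frame of crate_b_mid below -0.08 m))), for 0.2 s.
3. the stamped crate, on its side, is pushed onto the dispatch line (angle between crate_a_mid's own z axis and vertical above 1.4 rad and x of crate_a_mid in the frame of line_mid between -0.02 and 0.02 m and y of crate_a_mid in the frame of line_mid between -0.28 and 0.28 m), for 0.2 s.
At the end, for the whole second after the job is handed in: The stamped crate lies on its side on the bench with its centre within 20 mm of the centreline of the tape and between the tape's ends; the other crate lies on its side on the robot's side of the line, its centre at least 90 mm short of the centreline (all of step 3 and height (world z) of each of crate_a_mid, crate_b_mid below 0.055 m and angle between crate_b_mid's own z axis and vertical above 1.4 rad and x of crate_b_mid in the frame of line_mid below -0.09 m); the robot touches nothing.
It fails at once if a crate is lifted off the bench (centre above 90 mm, where tipping needs at most 71 mm) (height (world z) of any of crate_a_mid, crate_b_mid above 0.09 m).
It fails at once if a crate that stands level or lies on its side is lifted (standing: centre above 75 mm; lying: above 65 mm) ((angle between crate_a_mid's own z axis and vertical below 0.1 rad and height (world z) of crate_a_mid above 0.075 m) or (angle between crate_a_mid's own z axis and vertical above 1.3 rad and height (world z) of crate_a_mid above 0.065 m) or (angle between crate_b_mid's own z axis and vertical below 0.1 rad and height (world z) of crate_b_mid above 0.075 m) or (angle between crate_b_mid's own z axis and vertical above 1.3 rad and height (world z) of crate_b_mid above 0.065 m)).
It fails at once if a bystander is shifted more than 25 mm or tipped over (distance of any of vial, dish, beaker, wash_bottle, flask, tube_rack, tip_box from where it was at the start of the episode above 0.025 m or angle between any of vial, dish, beaker, wash_bottle, flask, tube_rack, tip_box's own z axis and vertical above 0.5 rad).
It also fails if it takes over 61 s, if anything falls off the work surface, if the arm or the gripper's body presses on something with over 40 N, if the wrist force passes 120 N, or if a joint passes its speed limit or range.

## Robot

A 6-joint arm with a two-finger parallel gripper is mounted at the origin on the work surface. World frame = base frame: x ahead of the robot, y to its left, z up, the work surface at z = 0. Lengths are in m, angles in rad, forces in N, time in s.
With the tool pointing down it reaches from about 0.3 to 0.75 m from the base axis. Payload 8.5 kg.
Tool frame: the origin (TCP) lies at the very end of the fingers, on their centre line; the grasp point (between the pads) lies 19 mm behind it; z points along the fingers, y is the line along which they close (so a half turn about z gives the same grasp; the last joint's range is limited). The gripper opens to 85 mm and grips with 20 to 120 N. Pads are 22 mm wide; open, the fingers measure 114 mm over their backs; the gripper's body (76 mm by 85 mm) begins 54 mm behind the grasp point. The pads swing forward as they close: fully open they stand 13 mm farther back than shut.
Start: joints at [0.912, 0.381, 1.297, -0, 1.464, -0.215], TCP at [0.236, 0.497, 0.231] pointing down, gripper open.
Joint ranges: [-3.11, 3.11], [-0.89, 2.33], [0.22, 2.48], [-1.42, 4.56], [0.17, 2.85], [-2.88, 2.88]. Speed limits (rad/s): [2.39, 2.39, 3.14, 3.14, 3.14, 3.14].

## Interface

Orientations are given as a unit quaternion [w, x, y, z].
In Python, from bench import manip, viewer gives the robot as it stands.
- The arm moves only by the tool servo_tool, never from a script. Its argument "rows" is a list of rows, each an object with "slide": the shift along the tool's x, y, z in m, a list of three; "dr": the turn, a rotation vector about the tool's x, y, z in rad, a list of three; "fingers": the gripper's target within -1 to 1 (fully open at 1, half-way at 0, shut at -1). In form: [{"slide": [tx, ty, tz], "dr": [rx, ry, rz], "fingers": fingers}, ...]. A call has 1 to 20 rows; each row shifts and turns the commanded pose from where the row before left it, along the tool's axes as they then stand; what a row does not reach is not made up. A row lasts 1/12 s, in which the tool goes at most 41.7 mm and 7.16 degrees, less where a joint would pass 70% of its speed; a pose out of reach is approached as far as the arm can. A call with a gripper value outside its range is refused whole. The fingers move at their own pace and stop on an object; the grip force is fixed at half the most. Time passes only in rows, so rows that do not move let the fingers close. It gives the time, the measured TCP pose, the force, the opening and the grip force at its end, in the units of the state.
- manip.sense(): the state, without advancing time (a new reading comes with each control period).
- viewer.read_camera(name): name is "side" or "top" or "wrist"; returns a dict with "frame" (420x560x3 uint8, blue, green, red), "camera_matrix" (3x3 intrinsics, pixels), "origin" and "attitude" of the camera in the world. Camera axes: x right, y down, z forward; pixel columns grow to the right and rows downward; lengths in m; the calibration is good to about 2 mm. A picture is of the moment at which its call begins. There is no depth.
- manip.hand_in(): hands the job in; it is judged then, once.
Trained networks look in a picture, given as the dict that the camera call returned (one of the last four; its "shot" number tells which), for a name from the list of things; names that differ only in an ending like _2 or _b are one class to them, and where a whole thing is asked for, a point or a joint stands for the part that bears it (a point fixed in the world has none). Each returns a list of dicts, best first, with "conf" (0 to 1); they miss things now and then, are a little off and sometimes report something else, mostly with a low value. They report only what shows in the picture. A call takes as long as a camera call.
- viewer.look_for(picture, thing): "at" ([x, y, z] in m, in world coordinates, good to about 4 mm: the middle of the surface that is visible of it).
The state is a dict: "clock": time; "joint_positions": joint angles; "joint_velocities": joint speeds; "joint_efforts": joint torques, N m; "eef_pos": TCP position; "tcp_rot": TCP orientation; "wrist_force": force on the tool from outside, world axes, zero at the start; "torque": the same for the moment, N m; "width": finger opening in m; "grasp_force": force on a finger pad.
Only numpy, scipy, OpenCV 4.12 (cv2) and the standard library are available. Lean on these libraries where they do the work, as an engineer would, in place of code of your own. Each camera call takes 0.05 s, during which the arm holds its last target. There are 200 camera calls.

## Working session

There is one attempt and no reset: what is moved stays moved. The work goes in short steps, Python scripts to look and compute and a tool call to move; the robot and the scene stay as the last step left them, time stands still between calls to the robot, and variables do not carry over. Pictures are saved under pics/ and viewed, at most 10 in all, crops included, and the job is handed in when it is done.

Besides the shell and the picture viewer there is one more tool, called after "Emit:" as name(argument=value, ...), one argument or row to a line, values as JSON. servo_tool: Moves the arm, as the interface text tells. Its arguments: {"type":"object","properties":{"rows":{"type":"array"}},"required":["rows"]}

```bash
mkdir -p pics
cat > h.py <<'E'
import numpy as np, cv2
from bench import manip, viewer
from scipy.spatial.transform import Rotation as R
def att(p):
    a=np.array(p["attitude"],float)
    return a if a.shape==(3,3) else R.from_quat(a[[1,2,3,0]]).as_matrix()
def ray(p,u,v,z):
    d=att(p)@np.linalg.inv(np.array(p["camera_matrix"]))@[u,v,1.]
    o=np.array(p["origin"]); return o+d*(z-o[2])/d[2]
def proj(p,X):
    c=np.array(p["camera_matrix"])@att(p).T@(np.array(X)-p["origin"]); return c[:2]/c[2]
E
python3 - <<'E'
from h import *
s=manip.sense(); print(s["clock"],s["eef_pos"],s["tcp_rot"],s["width"])
t=viewer.read_camera("top"); d=viewer.read_camera("side")
print(t["attitude"],t["origin"],d["origin"])
cv2.imwrite("pics/t0.png",t["frame"]);cv2.imwrite("pics/s0.png",d["frame"])
for n in ["crate_a_mid","line_mid","vial","dish","beaker","wash_bottle","flask","tube_rack","tip_box"]:
    for nm,p in(("t",t),("s",d)):
        print(n,nm,[(np.round(q["at"],3).tolist(),round(q["conf"],2)) for q in viewer.look_for(p,n)[:3]])
E
```

```text
0.0 [0.23597728 0.49648976 0.23070189] [-3.15599648e-04  2.20085220e-01  9.75480374e-01 -6.60383644e-04] 0.08523024068081143
[ 0.03003328 -0.70383638  0.70927147 -0.02542328] [0.37339978 0.00365096 1.30362371] [ 0.28176503 -0.90521615  0.75601804]
crate_a_mid t [([0.617, -0.132, 0.114], 0.9)]
crate_a_mid s [([0.623, -0.174, 0.086], 0.89)]
line_mid t [([0.716, 0.012, -0.001], 0.84)]
line_mid s [([0.718, -0.118, -0.0], 0.63), ([0.619, -0.174, 0.084], 0.62), ([0.279, -0.358, 0.051], 0.16)]
vial t [([0.615, 0.004, 0.061], 0.46)]
vial s [([0.62, -0.177, 0.086], 0.73), ([0.615, -0.005, 0.036], 0.72)]
dish t [([0.468, 0.003, 0.009], 0.97)]
dish s [([0.466, 0.014, 0.011], 0.78), ([0.716, -0.119, -0.001], 0.15)]
beaker t [([0.453, 0.338, 0.049], 0.94)]
beaker s [([0.446, 0.303, 0.07], 0.72), ([0.613, 0.324, 0.065], 0.47)]
wash_bottle t [([0.442, -0.29, 0.117], 0.85)]
wash_bottle s [([0.44, -0.327, 0.098], 0.65)]
flask t [([0.623, -0.307, 0.049], 0.71), ([0.442, -0.292, 0.118], 0.21)]
flask s [([0.623, -0.331, 0.043], 0.8)]
tube_rack t [([0.616, 0.326, 0.058], 0.58)]
tube_rack s [([0.611, 0.32, 0.062], 0.71)]
tip_box t [([0.28, -0.329, 0.049], 0.81)]
tip_box s [([0.278, -0.356, 0.049], 0.6)]
```

View pics/t0.png

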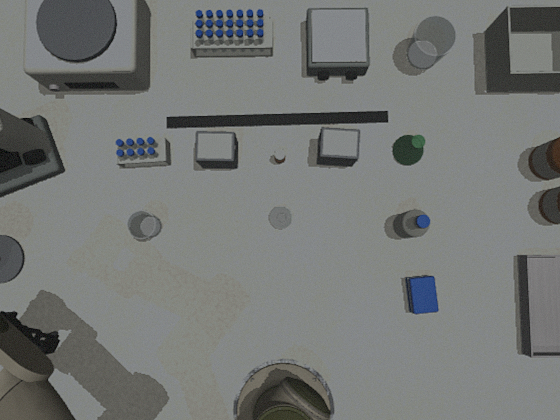

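View pics/s0.png

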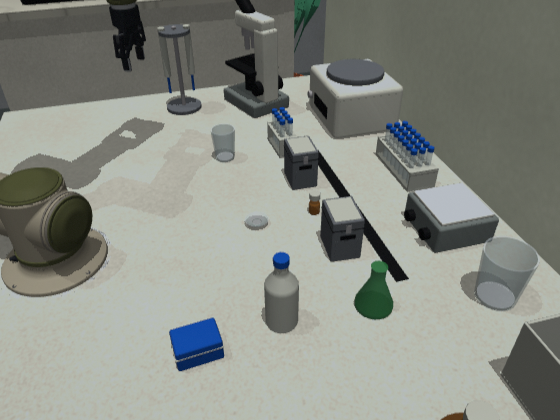

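The top view shows the left crate's lid near (216,148), the right one's near (339,143), and the tape from (167,122) to (388,116). The vial is at (279,156) and the dish at (280,217). The side view agrees: both crates are upright, with the stamps hidden.

Run:
```python
from h import *
t=viewer.read_camera("top"); f=t["frame"]
g=cv2.cvtColor(f,cv2.COLOR_BGR2GRAY)
for a,b in((167,122),(388,116)): print("tape",ray(t,a,b,0).round(3))
for c,r in((216,146),(339,142)):
    print(g[r-22:r+30:2,c]); 
c=f[100:190,180:380]; cv2.imwrite("pics/c.png",cv2.resize(c,None,fx=4,fy=4,interpolation=cv2.INTER_CUBIC))
for n in ["tip_box"]: pass
```

```text
tape [0.709 0.288 0.   ]
tape [ 0.72 -0.27  0.  ]
[ 46  68 138 132  78 138 131 136 133 134 134 132 134 134 134 135 134 120
  75  43  42  39  63 110 132 134]
[ 45  35 147 136  81 111 137 131 131 130 134 134 134 132 138 134 135 130
  89  42  42  39  37  83 111 138]
```

View pics/c.png

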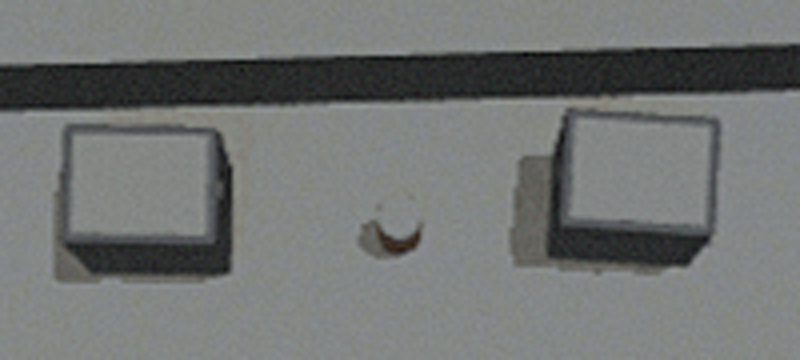

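The crop shows both lids cleanly. The left lid's corners are at crop (66,126), (216,129), (213,240), (66,242), and the right lid's at (568,109), (719,119), (715,236), (562,226). The vial is between them.

Run:
```python
from h import *
t=viewer.read_camera("top")
for n,q in(("L",[(66,126),(216,129),(213,240),(66,242)]),("R",[(568,109),(719,119),(715,236),(562,226)])):
    P=np.array([ray(t,a/4+180-.4,b/4+100-.4,.11) for a,b in q]); 
    r=cv2.minAreaRect(P[:,:2].astype(np.float32))
    # yaw from left->right edges (-y direction)
    e=(P[0]-P[1])+(P[3]-P[2]); yaw=np.arctan2(-e[0],e[1])
    print(n,P[:,:2].round(3).tolist(),P.mean(0).round(3),"yaw",yaw.round(3),r[1])
s=manip.sense(); Rm=R.from_quat(np.array(s["tcp_rot"])[[1,2,3,0]]).as_matrix(); print(Rm.round(3),s["clock"])
```

```text
L [[0.659, 0.196], [0.657, 0.11], [0.592, 0.112], [0.591, 0.196]] [0.625 0.153 0.11 ] yaw -0.012 (0.06778205931186676, 0.08671122044324875)
R [[0.666, -0.094], [0.66, -0.181], [0.592, -0.177], [0.598, -0.089]] [ 0.629 -0.135  0.11 ] yaw -0.076 (0.08867811411619186, 0.06843511760234833)
[[-0.903  0.429 -0.   ]
 [ 0.429  0.903 -0.   ]
 [ 0.    -0.    -1.   ]] 1.1
```

Emit:
servo_tool(
  rows=[
    {"slide": [0, 0, 0], "dr": [0, 0, -0.11], "fingers": 0},
    {"slide": [0, 0, 0], "dr": [0, 0, -0.11], "fingers": 0},
    {"slide": [0, 0, 0], "dr": [0, 0, -0.11], "fingers": 0},
    {"slide": [0, 0, 0], "dr": [0, 0, -0.113], "fingers": 0},
    {"slide": [-0.028, -0.021, 0], "dr": [0, 0, 0], "fingers": 0},
    {"slide": [-0.028, -0.021, 0], "dr": [0, 0, 0], "fingers": 0},
    {"slide": [-0.028, -0.021, 0], "dr": [0, 0, 0], "fingers": 0},
    {"slide": [-0.028, -0.021, 0], "dr": [0, 0, 0], "fingers": 0},
    {"slide": [-0.028, -0.021, 0], "dr": [0, 0, 0], "fingers": 0},
    {"slide": [-0.028, -0.021, 0], "dr": [0, 0, 0], "fingers": 0},
    {"slide": [-0.028, -0.021, 0], "dr": [0, 0, 0], "fingers": 0},
    {"slide": [-0.028, -0.021, 0], "dr": [0, 0, 0], "fingers": 0},
    {"slide": [-0.028, -0.021, 0], "dr": [0, 0, 0], "fingers": 0},
    {"slide": [-0.028, -0.021, 0], "dr": [0, 0, 0], "fingers": 0},
    {"slide": [-0.028, -0.021, 0], "dr": [0, 0, 0], "fingers": 0},
    {"slide": [-0.028, -0.021, 0], "dr": [0, 0, 0], "fingers": 0},
    {"slide": [-0.028, -0.021, 0], "dr": [0, 0, 0], "fingers": 0},
    {"slide": [-0.028, -0.021, 0], "dr": [0, 0, 0], "fingers": 0},
    {"slide": [-0.028, -0.021, 0], "dr": [0, 0, 0], "fingers": 0},
    {"slide": [-0.028, -0.021, 0], "dr": [0, 0, 0], "fingers": 0},
  ],
)

```text
clock: 2.77
eef_pos: [0.685, 0.1591, 0.2313]
tcp_rot: [-0.0, 0.0, 1.0, 0.0]
wrist_force: [0.5, 0.2, 0.0]
width: 0.0429
grasp_force: 0.0
```

Emit:
servo_tool(
  rows=[
    {"slide": [-0.012, -0.006, 0], "dr": [0, 0, 0], "fingers": 0},
    {"slide": [0, 0, 0.03], "dr": [0, 0, 0], "fingers": 0},
    {"slide": [0, 0, 0.03], "dr": [0, 0, 0], "fingers": 0},
    {"slide": [0, 0, 0.03], "dr": [0, 0, 0], "fingers": 0},
    {"slide": [0, 0, 0.03], "dr": [0, 0, 0], "fingers": 0},
    {"slide": [0, 0, 0.026], "dr": [0, 0, 0], "fingers": 0},
    {"slide": [0, 0, 0], "dr": [0, 0, 0], "fingers": 0},
  ],
)

```text
clock: 3.35
eef_pos: [0.6932, 0.1541, 0.0791]
tcp_rot: [-0.005, 0.0, 1.0, -0.0]
wrist_force: [-0.2, -0.9, -0.7]
width: 0.0429
grasp_force: 0.0
```

Run:
```python
from h import *
d=viewer.read_camera("side")
u,v=proj(d,[.65,.15,.1]); print(u,v)
u,v=int(u),int(v)
cv2.imwrite("pics/s1.png",cv2.resize(d["frame"][max(0,v-60):v+60,u-80:u+80],None,fx=5,fy=5))
```

```text
309.397685158881 147.73649574304838
```

View pics/s1.png

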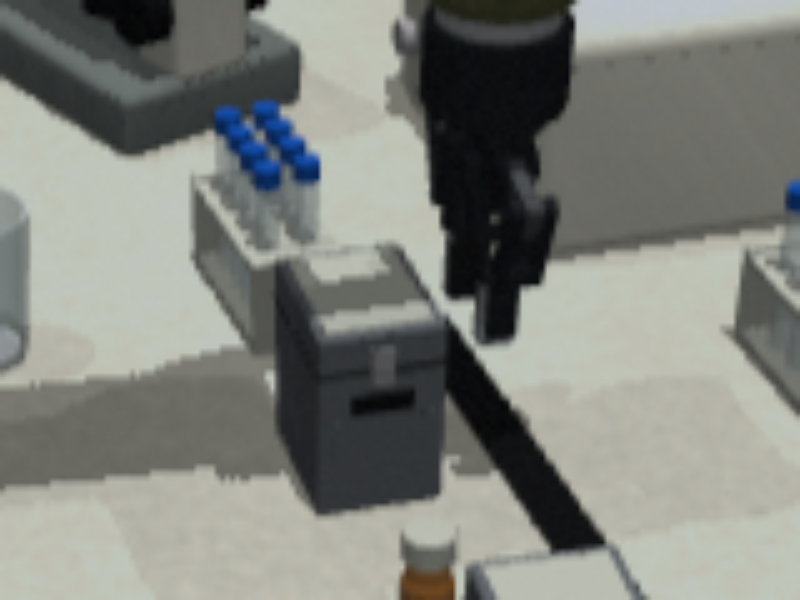

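The fingers are clear behind the left crate at about (500,320), and level with its upper part. I'll pull it over.

Emit:
servo_tool(
  rows=[
    {"slide": [0.01, 0, 0], "dr": [0, 0, 0], "fingers": 0},
    {"slide": [0.01, 0, 0], "dr": [0, 0, 0], "fingers": 0},
    {"slide": [0.008, 0, 0], "dr": [0, 0, 0], "fingers": 0},
    {"slide": [0.008, 0, 0], "dr": [0, 0, 0], "fingers": 0},
    {"slide": [0.008, 0, 0], "dr": [0, 0, 0], "fingers": 0},
    {"slide": [0.008, 0, 0], "dr": [0, 0, 0], "fingers": 0},
    {"slide": [0.008, 0, 0], "dr": [0, 0, 0], "fingers": 0},
    {"slide": [0.008, 0, 0], "dr": [0, 0, 0], "fingers": 0},
    {"slide": [0.008, 0, 0], "dr": [0, 0, 0], "fingers": 0},
    {"slide": [0.008, 0, 0], "dr": [0, 0, 0], "fingers": 0},
    {"slide": [0.008, 0, 0], "dr": [0, 0, 0], "fingers": 0},
    {"slide": [0, 0, 0], "dr": [0, 0, 0], "fingers": 0},
    {"slide": [0, 0, 0], "dr": [0, 0, 0], "fingers": 0},
    {"slide": [0, 0, 0], "dr": [0, 0, 0], "fingers": 0},
    {"slide": [0, 0, 0], "dr": [0, 0, 0], "fingers": 0},
  ],
)

```text
clock: 4.65
eef_pos: [0.6044, 0.1544, 0.0856]
tcp_rot: [0.0, 0.0, 1.0, 0.0]
wrist_force: [-0.6, -0.0, -0.4]
width: 0.0424
grasp_force: 0.0
```

Run:
```python
from h import *
d=viewer.read_camera("side")
u,v=proj(d,[.6,.0,.05]); u,v=int(u),int(v)
cv2.imwrite("pics/s2.png",cv2.resize(d["frame"][max(0,v-110):v+90,u-130:u+130],None,fx=3,fy=3))
print([(q["at"],q["conf"]) for q in viewer.look_for(d,"crate_a_mid")],[(q["at"],q["conf"]) for q in viewer.look_for(d,"stamp")])
```

```text
[] [([0.6205, -0.1738, 0.0858], 0.75), ([0.468, 0.0123, 0.0084], 0.38)]
```

View pics/s2.png

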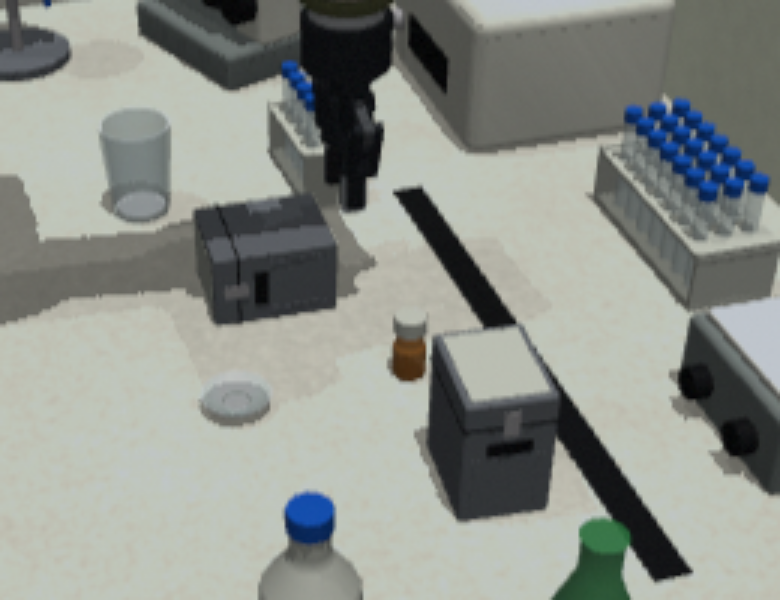

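The left crate lies on its side at (265,260), its lid towards the robot. Next is the right crate, at (495,420).

Emit:
servo_tool(
  rows=[
    {"slide": [0, 0, -0.03], "dr": [0, 0, 0], "fingers": 0},
    {"slide": [0, 0, -0.03], "dr": [0, 0, 0], "fingers": 0},
    {"slide": [0, 0, -0.03], "dr": [0, 0, 0], "fingers": 0},
    {"slide": [0, 0, -0.03], "dr": [0, 0, 0], "fingers": 0},
    {"slide": [-0.009, -0.0295, 0], "dr": [0, 0, 0], "fingers": 0},
    {"slide": [-0.009, -0.0295, 0], "dr": [0, 0, 0], "fingers": 0},
    {"slide": [-0.009, -0.0295, 0], "dr": [0, 0, 0], "fingers": 0},
    {"slide": [-0.009, -0.0295, 0], "dr": [0, 0, 0], "fingers": 0},
    {"slide": [-0.009, -0.0295, 0], "dr": [0, 0, 0], "fingers": 0},
    {"slide": [-0.009, -0.0295, 0], "dr": [0, 0, 0], "fingers": 0},
    {"slide": [-0.009, -0.0295, 0], "dr": [0, 0, 0], "fingers": 0},
    {"slide": [-0.009, -0.0295, 0], "dr": [0, 0, 0], "fingers": 0},
    {"slide": [-0.009, -0.0295, 0], "dr": [0, 0, 0], "fingers": 0},
    {"slide": [-0.01, -0.0295, 0], "dr": [0, 0, 0], "fingers": 0},
    {"slide": [0, 0, 0], "dr": [0, 0, 0.076], "fingers": 0},
    {"slide": [0, 0, 0], "dr": [0, 0, 0], "fingers": 0},
  ],
)

```text
clock: 6.13
eef_pos: [0.6947, -0.1425, 0.2044]
tcp_rot: [-0.0, 0.041, 0.999, 0.0]
wrist_force: [0.9, 0.8, 0.6]
width: 0.0424
grasp_force: 0.0
```

Emit:
servo_tool(
  rows=[
    {"slide": [0, 0, 0.03], "dr": [0, 0, 0], "fingers": 0},
    {"slide": [0, 0, 0.03], "dr": [0, 0, 0], "fingers": 0},
    {"slide": [0, 0, 0.03], "dr": [0, 0, 0], "fingers": 0},
    {"slide": [0, 0, 0.03], "dr": [0, 0, 0], "fingers": 0},
    {"slide": [0, 0, 0], "dr": [0, 0, 0], "fingers": 0},
  ],
)

```text
clock: 6.55
eef_pos: [0.6919, -0.1386, 0.0789]
tcp_rot: [-0.005, 0.037, 0.999, 0.002]
wrist_force: [-0.2, -0.2, -1.1]
width: 0.0428
grasp_force: 0.0
```

Emit:
servo_tool(
  rows=[
    {"slide": [0.01, 0, 0], "dr": [0, 0, 0], "fingers": 0},
    {"slide": [0.01, 0, 0], "dr": [0, 0, 0], "fingers": 0},
    {"slide": [0.008, 0, 0], "dr": [0, 0, 0], "fingers": 0},
    {"slide": [0.008, 0, 0], "dr": [0, 0, 0], "fingers": 0},
    {"slide": [0.008, 0, 0], "dr": [0, 0, 0], "fingers": 0},
    {"slide": [0.008, 0, 0], "dr": [0, 0, 0], "fingers": 0},
    {"slide": [0.008, 0, 0], "dr": [0, 0, 0], "fingers": 0},
    {"slide": [0.008, 0, 0], "dr": [0, 0, 0], "fingers": 0},
    {"slide": [0.008, 0, 0], "dr": [0, 0, 0], "fingers": 0},
    {"slide": [0.008, 0, 0], "dr": [0, 0, 0], "fingers": 0},
    {"slide": [0.008, 0, 0], "dr": [0, 0, 0], "fingers": 0},
    {"slide": [0, 0, 0], "dr": [0, 0, 0], "fingers": 0},
    {"slide": [0, 0, 0], "dr": [0, 0, 0], "fingers": 0},
    {"slide": [0, 0, 0], "dr": [0, 0, 0], "fingers": 0},
    {"slide": [0, 0, 0], "dr": [0, 0, 0], "fingers": 0},
  ],
)

```text
clock: 7.8
eef_pos: [0.6035, -0.1335, 0.0858]
tcp_rot: [0.0, 0.038, 0.999, -0.0]
wrist_force: [0.3, -0.3, -0.1]
width: 0.0425
grasp_force: 0.0
```

Emit:
servo_tool(
  rows=[
    {"slide": [0, 0, -0.03], "dr": [0, 0, 0], "fingers": 0},
    {"slide": [0, 0, -0.03], "dr": [0, 0, 0], "fingers": 0},
    {"slide": [0, 0, -0.03], "dr": [0, 0, 0], "fingers": 0},
    {"slide": [0, 0, -0.03], "dr": [0, 0, 0], "fingers": 0},
    {"slide": [0, 0, 0], "dr": [0, 0, 0], "fingers": 0},
  ],
)

```text
clock: 8.22
eef_pos: [0.6051, -0.1343, 0.2119]
tcp_rot: [0.005, 0.038, 0.999, -0.002]
wrist_force: [-0.2, 0.2, -0.5]
width: 0.0427
grasp_force: 0.0
```

Run:
```python
from h import *
s=manip.sense(); Rm=R.from_quat(np.array(s["tcp_rot"])[[1,2,3,0]]).as_matrix()
w=viewer.read_camera("wrist"); t=viewer.read_camera("top")
print("joints",np.round(s["joint_positions"],3),s["eef_pos"])
print("cam in tool",(Rm.T@(np.array(w["origin"])-s["eef_pos"])).round(3),(Rm.T@att(w)).round(3).tolist(),w["camera_matrix"])
for p in(w,t):
  for n in("crate_a_mid","stamp"): print(n,[(np.round(q["at"],3).tolist(),round(q["conf"],2)) for q in viewer.look_for(p,n)])
c=cv2.resize(t["frame"][90:240,130:430],None,fx=2.6,fy=2.6)
cv2.imwrite("pics/m3.png",np.vstack([c,]))
```

```text
joints [-0.409  0.513  1.132  0.     1.485 -1.904] [ 0.60508673 -0.13425705  0.21189662]
cam in tool [ 0.074  0.    -0.142] [[-0.001, -0.956, -0.292], [1.0, -0.001, -0.001], [0.001, -0.292, 0.956]] [[377.45531156   0.         272.49820474]
 [  0.         377.45531156 207.0611864 ]
 [  0.           0.           1.        ]]
crate_a_mid [([0.531, -0.131, 0.071], 0.78)]
stamp [([0.533, -0.129, 0.072], 0.69)]
crate_a_mid []
stamp []
```

View pics/m3.png

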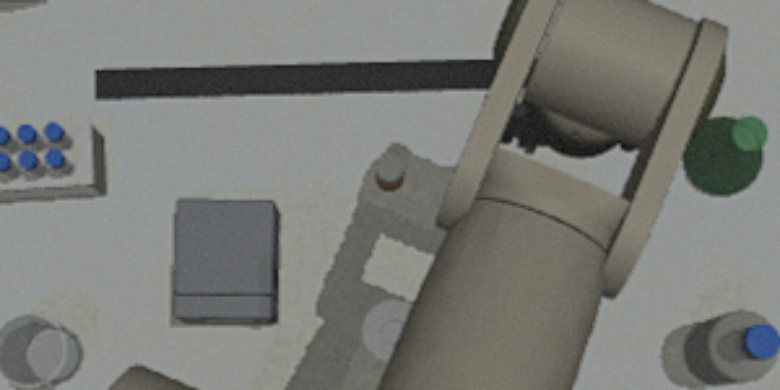

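The left crate lies at (225,260) in this view, and the arm hides the right one. I'll turn the tool half round so the wrist camera looks back at the undersides.

Emit:
servo_tool(
  rows=[
    {"slide": [-0.0128, 0.03, 0], "dr": [0, 0, 0], "fingers": 0},
    {"slide": [-0.0128, 0.03, 0], "dr": [0, 0, 0], "fingers": 0},
    {"slide": [-0.0128, 0.03, 0], "dr": [0, 0, 0], "fingers": 0},
    {"slide": [-0.0128, 0.03, 0], "dr": [0, 0, 0], "fingers": 0},
    {"slide": [-0.0128, 0.03, 0], "dr": [0, 0, 0], "fingers": 0},
    {"slide": [0, 0, 0], "dr": [0, 0, 0.12], "fingers": 0},
    {"slide": [0, 0, 0], "dr": [0, 0, 0.12], "fingers": 0},
    {"slide": [0, 0, 0], "dr": [0, 0, 0.12], "fingers": 0},
    {"slide": [0, 0, 0], "dr": [0, 0, 0.12], "fingers": 0},
    {"slide": [0, 0, 0], "dr": [0, 0, 0.12], "fingers": 0},
    {"slide": [0, 0, 0], "dr": [0, 0, 0.12], "fingers": 0},
    {"slide": [0, 0, 0], "dr": [0, 0, 0.12], "fingers": 0},
    {"slide": [0, 0, 0], "dr": [0, 0, 0.12], "fingers": 0},
    {"slide": [0, 0, 0], "dr": [0, 0, 0.12], "fingers": 0},
    {"slide": [0, 0, 0], "dr": [0, 0, 0.12], "fingers": 0},
    {"slide": [0, 0, 0], "dr": [0, 0, 0.12], "fingers": 0},
    {"slide": [0, 0, 0], "dr": [0, 0, 0.12], "fingers": 0},
    {"slide": [0, 0, 0], "dr": [0, 0, 0.12], "fingers": 0},
    {"slide": [0, 0, 0], "dr": [0, 0, 0.12], "fingers": 0},
    {"slide": [0, 0, 0], "dr": [0, 0, 0.12], "fingers": 0},
  ],
)

```text
clock: 10.18
eef_pos: [0.678, 0.0111, 0.204]
tcp_rot: [-0.001, 0.808, 0.589, -0.001]
wrist_force: [0.1, -0.4, -0.6]
width: 0.0429
grasp_force: 0.0
```

Emit:
servo_tool(
  rows=[
    {"slide": [0, 0, 0], "dr": [0, 0, 0.12], "fingers": 0},
    {"slide": [0, 0, 0], "dr": [0, 0, 0.12], "fingers": 0},
    {"slide": [0, 0, 0], "dr": [0, 0, 0.12], "fingers": 0},
    {"slide": [0, 0, 0], "dr": [0, 0, 0.12], "fingers": 0},
    {"slide": [0, 0, 0], "dr": [0, 0, 0.12], "fingers": 0},
    {"slide": [0, 0, 0], "dr": [0, 0, 0.12], "fingers": 0},
    {"slide": [0, 0, 0], "dr": [0, 0, 0.12], "fingers": 0},
    {"slide": [0, 0, 0], "dr": [0, 0, 0.12], "fingers": 0},
    {"slide": [0, 0, 0], "dr": [0, 0, 0.12], "fingers": 0},
    {"slide": [0, 0, 0], "dr": [0, 0, 0.12], "fingers": 0},
    {"slide": [0, 0, 0.025], "dr": [0, 0, 0.066], "fingers": 0},
    {"slide": [0, 0, 0.025], "dr": [0, 0, 0], "fingers": 0},
    {"slide": [0, 0, 0], "dr": [0, 0, 0], "fingers": 0},
    {"slide": [0, 0, 0], "dr": [0, 0, 0], "fingers": 0},
  ],
)

```text
clock: 11.35
eef_pos: [0.6777, 0.0111, 0.1538]
tcp_rot: [-0.0, 1.0, -0.0, -0.002]
wrist_force: [0.6, 0.2, 0.4]
width: 0.0424
grasp_force: 0.0
```

Run:
```python
from h import *
w=viewer.read_camera("wrist")
print(w["origin"],manip.sense()["joint_positions"])
for n in("crate_a_mid","stamp"): print(n,[(np.round(q["at"],3).tolist(),round(q["conf"],2)) for q in viewer.look_for(w,n)])
cv2.imwrite("pics/w4.png",w["frame"])
```

```text
[0.75388215 0.01112486 0.29518255] [-1.57828673e-01  6.63341315e-01  1.01542799e+00  1.88107480e-05
  1.46322553e+00  1.41379025e+00]
crate_a_mid [([0.588, -0.136, 0.051], 0.82)]
stamp [([0.59, -0.136, 0.048], 0.81)]
```

View pics/w4.png

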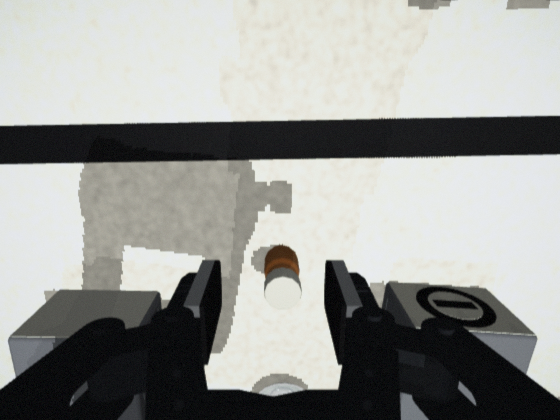

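The wrist view shows the ring-and-bar stamp on the right crate's underside, at (455,305). The left crate's underside, at (90,315), is bare. I'll move to the near side of the right crate.

Emit:
servo_tool(
  rows=[
    {"slide": [0, 0, -0.025], "dr": [0, 0, 0], "fingers": 0},
    {"slide": [0, 0, -0.025], "dr": [0, 0, 0], "fingers": 0},
    {"slide": [-0.0265, 0.0152, 0], "dr": [0, 0, 0], "fingers": 0},
    {"slide": [-0.0265, 0.0152, 0], "dr": [0, 0, 0], "fingers": 0},
    {"slide": [-0.0265, 0.0152, 0], "dr": [0, 0, 0], "fingers": 0},
    {"slide": [-0.0265, 0.0152, 0], "dr": [0, 0, 0], "fingers": 0},
    {"slide": [-0.0265, 0.0152, 0], "dr": [0, 0, 0], "fingers": 0},
    {"slide": [-0.0265, 0.0152, 0], "dr": [0, 0, 0], "fingers": 0},
    {"slide": [-0.0265, 0.0152, 0], "dr": [0, 0, 0], "fingers": 0},
    {"slide": [-0.0265, 0.0152, 0], "dr": [0, 0, 0], "fingers": 0},
    {"slide": [-0.0265, 0.0152, 0], "dr": [0, 0, 0], "fingers": 0},
    {"slide": [0, 0, 0], "dr": [0, 0, 0.076], "fingers": 0},
    {"slide": [0, 0, 0], "dr": [0, 0, 0], "fingers": 0},
  ],
)

```text
clock: 12.58
eef_pos: [0.4392, -0.1263, 0.207]
tcp_rot: [0.001, 0.999, -0.041, 0.001]
wrist_force: [1.0, -0.6, -0.1]
width: 0.0427
grasp_force: 0.0
```

Run:
```python
from h import *
w=viewer.read_camera("wrist");t=viewer.read_camera("top")
print(manip.sense()["eef_pos"],manip.sense()["tcp_rot"])
for p in(w,t):
  for n in("crate_a_mid","stamp","line_mid","wash_bottle","vial"): print(n,[(np.round(q["at"],3).tolist(),round(q["conf"],2)) for q in viewer.look_for(p,n)])
for u in (175,250,300,380):
  g=cv2.cvtColor(t["frame"],cv2.COLOR_BGR2GRAY)[100:140,u].astype(float); m=np.flatnonzero(g<70)
  if len(m): print(u,m.min(),m.max(),ray(t,u,100+(m.min()+m.max())/2,0).round(4))
W=cv2.resize(w["frame"],None,fx=.9,fy=.9); T=cv2.resize(t["frame"][90:240,300:420],(302,378))
cv2.imwrite("pics/m5.png",np.hstack([W[:378,:498],T]))
```

```text
[ 0.44018221 -0.12567565  0.20636216] [ 5.25850213e-04  9.99288563e-01 -3.76945599e-02  1.10051526e-03]
crate_a_mid [([0.528, -0.128, 0.069], 0.97)]
stamp [([0.529, -0.13, 0.069], 0.8)]
line_mid []
wash_bottle [([0.455, -0.283, 0.102], 0.88)]
vial []
crate_a_mid [([0.566, -0.102, 0.073], 0.94), ([0.612, 0.006, 0.063], 0.74)]
stamp [([0.564, -0.104, 0.071], 0.95), ([0.438, -0.297, 0.124], 0.46)]
line_mid [([0.716, 0.012, 0.004], 0.58)]
wash_bottle [([0.442, -0.294, 0.123], 0.94)]
vial [([0.448, 0.336, 0.05], 0.43)]
175 17 27 [0.7093 0.2678 0.    ]
250 15 25 [0.7127 0.078  0.    ]
300 14 23 [ 0.7154 -0.0483  0.    ]
380 11 21 [ 0.72   -0.2502  0.    ]
```

View pics/m5.png

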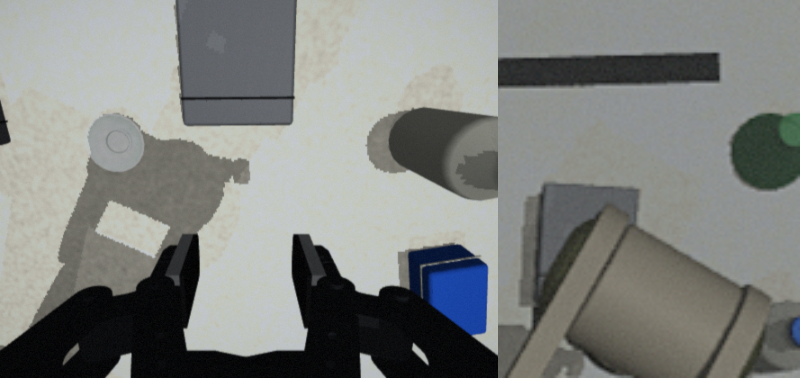

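The wrist view shows the crate's near top edge at (182..293,123), square to the fingers. The wash bottle is off to the right at (440,150). I'll check the near-edge position and the wrist's clearance from the bottle.

Run:
```python
from h import *
w=viewer.read_camera("wrist");t=viewer.read_camera("top")
for a in((182,124),(293,124)): print("edge",ray(w,a[0]/.9,a[1]/.9,.07).round(3))
f=lambda a,b:(300+(a-498)*120/302,90+b*150/378)
for z in(.3,.35,.4,.45,.5): print(z,ray(t,*f(655,305),z).round(3),"plateR low/up",ray(t,*f(768,292),z).round(3),ray(t,*f(720,378),z).round(3))
```

```text
edge [ 0.487 -0.078  0.07 ]
edge [ 0.48  -0.167  0.07 ]
0.3 [ 0.455 -0.154  0.3  ] plateR low/up [ 0.464 -0.24   0.3  ] [ 0.399 -0.202  0.3  ]
0.35 [ 0.451 -0.146  0.35 ] plateR low/up [ 0.46  -0.228  0.35 ] [ 0.398 -0.192  0.35 ]
0.4 [ 0.447 -0.138  0.4  ] plateR low/up [ 0.455 -0.216  0.4  ] [ 0.397 -0.181  0.4  ]
0.45 [ 0.443 -0.13   0.45 ] plateR low/up [ 0.451 -0.204  0.45 ] [ 0.396 -0.171  0.45 ]
0.5 [ 0.439 -0.122  0.5  ] plateR low/up [ 0.446 -0.191  0.5  ] [ 0.394 -0.161  0.5  ]
```

Emit:
servo_tool(
  rows=[
    {"slide": [0, -0.007, 0], "dr": [0, 0, 0], "fingers": 0},
    {"slide": [0, 0, 0.03], "dr": [0, 0, 0], "fingers": 0},
    {"slide": [0, 0, 0.03], "dr": [0, 0, 0], "fingers": 0},
    {"slide": [0, 0, 0.03], "dr": [0, 0, 0], "fingers": 0},
    {"slide": [0, 0, 0.03], "dr": [0, 0, 0], "fingers": 0},
    {"slide": [0, 0, 0.03], "dr": [0, 0, 0], "fingers": 0},
    {"slide": [0, 0, 0.027], "dr": [0, 0, 0], "fingers": 0},
    {"slide": [0, 0, 0], "dr": [0, 0, 0], "fingers": 0},
  ],
)

```text
clock: 13.95
eef_pos: [0.4382, -0.1171, 0.0248]
tcp_rot: [-0.002, 0.999, -0.039, -0.003]
wrist_force: [-1.1, 0.3, 1.0]
width: 0.0428
grasp_force: 0.0
```

Emit:
servo_tool(
  rows=[
    {"slide": [0.01, 0, 0], "dr": [0, 0, 0], "fingers": 0},
    {"slide": [0.01, 0, 0], "dr": [0, 0, 0], "fingers": 0},
    {"slide": [0.01, 0, 0], "dr": [0, 0, 0], "fingers": 0},
    {"slide": [0.01, 0, 0], "dr": [0, 0, 0], "fingers": 0},
    {"slide": [0.01, 0, 0], "dr": [0, 0, 0], "fingers": 0},
    {"slide": [0.01, 0, 0], "dr": [0, 0, 0], "fingers": 0},
    {"slide": [0.01, 0, 0], "dr": [0, 0, 0], "fingers": 0},
    {"slide": [0.01, 0, 0], "dr": [0, 0, 0], "fingers": 0},
    {"slide": [0.01, 0, 0], "dr": [0, 0, 0], "fingers": 0},
    {"slide": [0.01, 0, 0], "dr": [0, 0, 0], "fingers": 0},
    {"slide": [0.01, 0, 0], "dr": [0, 0, 0], "fingers": 0},
    {"slide": [0.01, 0, 0], "dr": [0, 0, 0], "fingers": 0},
    {"slide": [0.01, 0, 0], "dr": [0, 0, 0], "fingers": 0},
    {"slide": [0.01, 0, 0], "dr": [0, 0, 0], "fingers": 0},
    {"slide": [0.01, 0, 0], "dr": [0, 0, 0], "fingers": 0},
    {"slide": [0.01, 0, 0], "dr": [0, 0, 0], "fingers": 0},
    {"slide": [0.01, 0, 0], "dr": [0, 0, 0], "fingers": 0},
    {"slide": [0.01, 0, 0], "dr": [0, 0, 0], "fingers": 0},
    {"slide": [0.006, 0, 0], "dr": [0, 0, 0], "fingers": 0},
    {"slide": [0, 0, 0], "dr": [0, 0, 0], "fingers": 0},
  ],
)

```text
clock: 15.62
eef_pos: [0.6267, -0.1327, 0.0297]
tcp_rot: [0.0, 0.999, -0.038, 0.001]
wrist_force: [0.6, 0.5, 0.7]
width: 0.0429
grasp_force: 0.0
```

Run:
```python
from h import *
w=viewer.read_camera("wrist");d=viewer.read_camera("side")
print(manip.sense()["eef_pos"])
for p in(w,d):
  print([(np.round(q["at"],3).tolist(),round(q["conf"],2)) for q in viewer.look_for(p,"crate_a_mid")])
cv2.imwrite("pics/m6.png",np.hstack([cv2.resize(w["frame"],(400,300)),cv2.resize(d["frame"][120:320,210:476],(400,300))]))
```

```text
[ 0.6256847  -0.1326913   0.02918294]
[([0.687, -0.142, 0.072], 0.92)]
[([0.694, -0.18, 0.064], 0.61)]
```

View pics/m6.png

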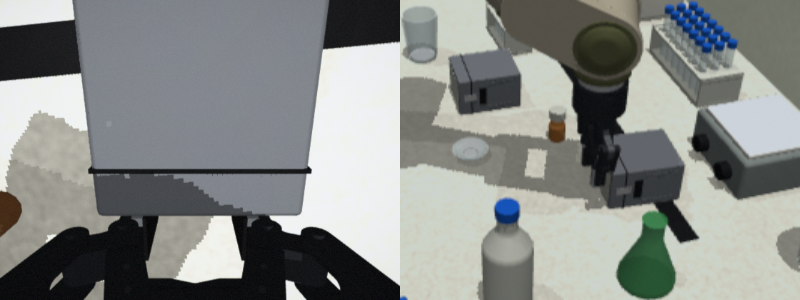

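The wrist view shows the crate squared against the fingers, its near top edge at (99..302,215). The side view shows it lying partly on the tape. Next I'll work out the remaining distance.

Run:
```python
from h import *
w=viewer.read_camera("wrist"); s=manip.sense()
A,B=[ray(w,a*1.4,215*1.4,.07) for a in(99,302)]
print(A.round(4),B.round(4),np.linalg.norm(A-B)); m=(A+B)/2; e=(A-B)/np.linalg.norm(A-B); c=m+.055*np.array([e[1],-e[0],0])
line=.7143-.0207*c[1]; print(s["eef_pos"],c,line,"to go",line-c[0])
```

```text
[ 0.6437 -0.0935  0.07  ] [ 0.637  -0.1788  0.07  ] 0.08564983687385286
[ 0.62531244 -0.1327748   0.02872364] [ 0.69516696 -0.14046725  0.07      ] 0.7172076720374384 to go 0.022040712373688653
```

Emit:
servo_tool(
  rows=[
    {"slide": [0.006, 0, 0], "dr": [0, 0, 0], "fingers": 0},
    {"slide": [0.006, 0, 0], "dr": [0, 0, 0], "fingers": 0},
    {"slide": [0.005, 0, 0], "dr": [0, 0, 0], "fingers": 0},
    {"slide": [0.004, 0, 0], "dr": [0, 0, 0], "fingers": 0},
    {"slide": [0.002, 0, 0], "dr": [0, 0, 0], "fingers": 0},
    {"slide": [0, 0, 0], "dr": [0, 0, 0], "fingers": 0},
    {"slide": [0, 0, 0], "dr": [0, 0, 0], "fingers": 0},
  ],
)

```text
clock: 16.45
eef_pos: [0.6489, -0.1347, 0.0283]
tcp_rot: [0.0, 0.999, -0.039, 0.0]
wrist_force: [0.4, 0.8, 1.1]
width: 0.0428
grasp_force: 0.0
```

Emit:
servo_tool(
  rows=[
    {"slide": [-0.015, 0, 0], "dr": [0, 0, 0], "fingers": 0},
    {"slide": [-0.03, 0, 0], "dr": [0, 0, 0], "fingers": 0},
    {"slide": [-0.03, 0, 0], "dr": [0, 0, 0], "fingers": 0},
    {"slide": [0, 0, -0.03], "dr": [0, 0, 0], "fingers": 0},
    {"slide": [0, 0, -0.03], "dr": [0, 0, 0], "fingers": 0},
    {"slide": [0, 0, -0.03], "dr": [0, 0, 0], "fingers": 0},
    {"slide": [0, 0, -0.03], "dr": [0, 0, 0], "fingers": 0},
    {"slide": [0, 0, -0.03], "dr": [0, 0, 0], "fingers": 0},
    {"slide": [0, 0, -0.03], "dr": [0, 0, 0], "fingers": 0},
    {"slide": [-0.03, 0, 0], "dr": [0, 0, 0], "fingers": 0},
    {"slide": [-0.03, 0, 0], "dr": [0, 0, 0], "fingers": 0},
    {"slide": [-0.03, 0, 0], "dr": [0, 0, 0], "fingers": 0},
    {"slide": [-0.03, 0, 0], "dr": [0, 0, 0], "fingers": 0},
    {"slide": [0, 0, 0], "dr": [0, 0, 0], "fingers": 0},
    {"slide": [0, 0, 0], "dr": [0, 0, 0], "fingers": 0},
  ],
)

```text
clock: 17.7
eef_pos: [0.4535, -0.1195, 0.209]
tcp_rot: [0.0, 0.999, -0.039, 0.001]
wrist_force: [0.1, -0.6, -0.1]
width: 0.0428
grasp_force: 0.0
```

Run:
```python
from h import *
t=viewer.read_camera("top"); w=viewer.read_camera("wrist")
print(manip.sense()["eef_pos"])
for p in(t,w):
  print([(np.round(q["at"],3).tolist(),round(q["conf"],2)) for q in viewer.look_for(p,"crate_a_mid")])
for n in("dish","vial","flask","wash_bottle","beaker"): print(n,[(np.round(q["at"],3).tolist(),round(q["conf"],2)) for q in viewer.look_for(t,n)[:1]])
cv2.imwrite("pics/t7.png",np.vstack([cv2.resize(t["frame"][80:200,180:440],(780,360)),cv2.resize(w["frame"],(320,240)) if 0 else np.zeros((1,780,3),np.uint8)]))
```

```text
[ 0.454855   -0.11989157  0.20867229]
[([0.708, -0.142, 0.073], 0.66), ([0.45, 0.334, 0.05], 0.37)]
[]
dish [([0.469, 0.005, 0.009], 0.96)]
vial [([0.611, 0.007, 0.065], 0.65)]
flask [([0.626, -0.307, 0.048], 0.75)]
wash_bottle [([0.44, -0.293, 0.122], 0.78)]
beaker [([0.45, 0.339, 0.049], 0.93)]
```

View pics/t7.png

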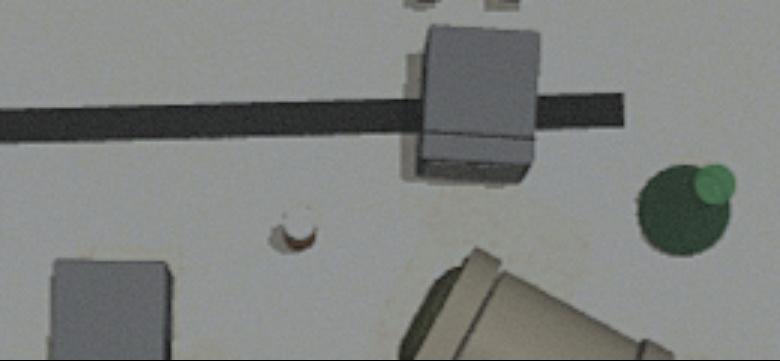

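The top view shows the stamped crate on its side across the tape, its top face at (430,25), (540,31), (533,164), (418,158). The vial and flask haven't moved, and the other crate is lying short of the line.

Run:
```python
from h import *
t=viewer.read_camera("top")
P=np.array([ray(t,a/3+180-.3,b/3+80-.3,.07) for a,b in((430,25),(540,31),(533,164),(418,158))])
c=P.mean(0); print(P.round(3)[:,:2].tolist(),c,"off line",c[0]-(.7143-.0207*c[1]))
```

```text
[[0.771, -0.102], [0.765, -0.189], [0.657, -0.182], [0.663, -0.091]] [ 0.71409969 -0.14081624  0.07      ] off line -0.0031152053403585844
```

Its centre is 3 mm from the centreline, within the 20 mm tolerance, and the arm is clear. I'll hand in.

```bash
python3 -c "
from bench import manip
print(manip.hand_in())"
```

```text
the job is handed in; nothing more can be done
None
```

I tipped both crates towards the robot and found the stamp on the right-hand one, so I pushed that crate onto the dispatch line. By the top camera its centre is about 3 mm from the tape's centreline; the left crate lies where it fell, the bystanders I re-checked had not moved, and the job is handed in (no verdict was returned).

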